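# Stack a screw sorter and press its splined locking key home

## Task

Stack the loose blue screw-sorter case squarely and flush on the grey one standing on the dock, with the yellow post coming up through its opening, and let go of it. Then draw the red-handled locking key straight up out of its wooden block, turn it until its four splines mesh with the cross-shaped socket in the top of the post, and slide it down against the spring until it is fully home, its collar down on the blue case's lid. Finish while still gripping the key's handle and pressing it home (it springs up if let go), and do not disturb the other tools on the table.

Things in the scene. Friction and masses are not known exactly. Their poses are not given: they have to be found in the camera images.
- upper_case_center (a point): Centre (half-way up) of the loose blue screw-sorter case with clear lid, closed and solid, mass about 0.3 kg: 110 long (its x) by 62 wide (its y) by 32 high (its z), with a 40 x 40 square opening right through it vertically at the centre. It starts flat on the table and is best gripped across its 62 mm width. It is the same either way round.
- lower_case_center (a point): Centre (half-way up) of the grey screw-sorter case, same shape and axes as the blue one, loose but already standing on the dock (a fixed steel plate 12 thick) with the post through its opening; its top is 44 above the table.
- socket_mouth (a point): Centre of the socket's mouth, in the top of the fixed yellow post (30 across, its top 70 above the table, 6 below the blue lid once stacked). The socket is a vertical cross: two slots along this point's x and y, each 22.6 long, 9.6 wide, so every quarter turn is alike. The post is turned at random relative to the cases. A sprung plunger waits 19 below the mouth.
- plunger (a joint): How far (m) the plunger in the socket is pushed down: 0 at rest, 0.016 at most. The spring pushes up with 4 N at 0 and about 8.4 N at 0.011, which is where the key's collar meets the blue case's lid.
- key_head (a point): Centre of the locking key's red handle: a bar 44 long (key's x), 18 thick (y; grip it across this), 34 high (z, up). This point is 57 above the tip; handle 40 to 74 above the tip, steel collar 54 in diameter 36 to 40. Mass about 0.12 kg. It starts upright in the wooden block, its collar resting on the block's top.
- key_tip (a point): Bottom end of the key, on its axis; axes as key_head. Up from the tip: round nose 7 in diameter to 5, tapered foot to 8, splines to 30 (a cross of two ribs along key's x and y, each 20 long, 7 wide: every quarter turn is alike), round shank to 36. Fully home the tip is 30 below the socket mouth; unmeshed, the splines ride on the post with the tip only 5 below it.
- key_block_top (a point): Centre of the top of the fixed wooden block, 76 x 76 x 44 high, whose 25 mm square hole holds the key; the key's stem reaches 36 down into it.
- hammer: Claw hammer lying at the far side; a bystander, leave it alone.
- pliers: Yellow-handled pliers; a bystander, leave it alone.
- awl: Awl with a dark wooden handle; a bystander, leave it alone.
- screw_jar: Glass jar with a steel cap, 85 high; a bystander, leave it alone.
- oil_bottle: Orange oil bottle, 130 high; a bystander, leave it alone.
- tape: Yellow tape measure, 62 high; a bystander, leave it alone.
Mind the look-alikes: they are no part of the job. What is shaped like the part that bears lower_case_center but pink is not meant.

How it is judged:
On the way, in this order (a step that is already met when the one before it is completed fails the run):
1. the blue case lies squarely and flush on the grey case, let go (x of upper_case_center in the frame of lower_case_center between -0.006 and 0.006 m and y of upper_case_center in the frame of lower_case_center between -0.006 and 0.006 m and z of upper_case_center in the frame of lower_case_center between 0.029 and 0.0345 m and angle between the x axis of upper_case_center and the x axis of lower_case_center, either way round below 0.1 rad and angle between upper_case_center's own z axis and vertical below 0.05 rad and horizontal distance between lower_case_center and socket_mouth below 0.009 m and height (world z) of lower_case_center below 0.031 m and contact force between the fingers and upper_case below 0.3 N), for 0.2 s.
2. the key's splines have entered the socket (z of key_tip in the frame of socket_mouth below -0.011 m and horizontal distance between key_tip and socket_mouth below 0.004 m), for 0.1 s.
At the end, for the whole second after the job is handed in: Blue case on the grey one within 6 mm and 0.1 rad, flush, both round the post; key upright in the socket, tip at least 27.5 mm below the mouth (collar within 2.5 mm of the lid), plunger down over 8.5 mm with over 4 N, fingers still gripping the key, at rest (x of upper_case_center in the frame of lower_case_center between -0.006 and 0.006 m and y of upper_case_center in the frame of lower_case_center between -0.006 and 0.006 m and z of upper_case_center in the frame of lower_case_center between 0.029 and 0.0345 m and angle between the x axis of upper_case_center and the x axis of lower_case_center, either way round below 0.1 rad and angle between upper_case_center's own z axis and vertical below 0.05 rad and horizontal distance between lower_case_center and socket_mouth below 0.009 m and height (world z) of lower_case_center below 0.031 m and value of joint plunger above 0.0085 m and z of key_tip in the frame of socket_mouth below -0.0275 m and horizontal distance between key_tip and socket_mouth below 0.004 m and angle between key_head's own z axis and vertical below 0.1 rad and contact force between the fingers and key above 2 N and contact force between key and plunger above 4 N and linear speed of key below 0.02 m/s); the arm keeps its last pose, push and grip.
It fails at once if another tool or container on the table is disturbed (moved over 3 cm) (distance of any of hammer, pliers, awl, screw_jar, oil_bottle, tape from where it was at the start of the episode above 0.03 m).
It also fails if it takes over 61 s, if anything falls off the work surface, if the arm or the gripper's body presses on something with over 40 N, if the wrist force passes 120 N, or if a joint passes its speed limit or range.

## Robot

A 7-joint arm with a two-finger parallel gripper is mounted at the origin on the work surface. World frame = base frame: x ahead of the robot, y to its left, z up, the work surface at z = 0. Lengths are in m, angles in rad, forces in N, time in s.
With the tool pointing down it reaches from about 0.4 to 0.875 m from the base axis. Payload 6.5 kg.
Tool frame: the origin (TCP) lies at the very end of the fingers, on their centre line; the grasp point (between the pads) lies 19 mm behind it (manip.grip_point_offset is the distance from the TCP to the grasp point, in m); z points along the fingers, y is the direction in which the jaws open and shut (so a half turn about z gives the same grasp; the last joint's range is limited). The gripper opens to 88 mm and grips with 3 to 60 N. Pads are 18 mm wide; open, the fingers measure 123 mm over their backs; the gripper's body (75 mm by 187 mm) begins 45 mm behind the grasp point.
Start: joints at [-1.234, 0.536, -0.004, 1.538, 0.003, 1.067, -0.071], TCP at [0.255, 0.598, 0.239] pointing down, gripper open.
Joint ranges: [-2.7, 2.7], [-0.37, 2.16], [-1.27, 1.26], [0.24, 2.4], [-1.31, 4.45], [0.19, 1.91], [-2.76, 2.76]. Speed limits (rad/s): [2.39, 2.39, 3.14, 3.14, 3.14, 3.14, 3.14].

## Interface

Orientations are given as a unit quaternion [w, x, y, z].
In Python, from workcell import manip gives the robot as it stands.
- The arm moves only by the tool jog_arm, never from a script. Its argument "deltas" is a list of rows, each an object with "dr": the turn, a rotation vector about the tool's x, y, z in units of 8 degrees (1.0 is 8 degrees), a list of three; "offset": the shift along the tool's x, y, z in m, a list of three; "jaw": the closure, from -1 (fully open) to 1 (shut), so that 0 is half open. In form: [{"dr": [wx, wy, wz], "offset": [x, y, z], "jaw": jaw}, ...]. A call has 1 to 10 rows; each row is the pose to reach, as a shift and turn from the pose commanded when the call began, along the tool's axes at that moment; what a row does not reach only later rows make up. A row lasts 1/10 s, in which the tool goes at most 50 mm and 8.59 degrees, less where a joint would pass 70% of its speed; a pose out of reach is approached as far as the arm can. A call with a gripper value outside its range is refused whole. The fingers move at their own pace and stop on an object; "force" is the grip in N (left out, the last holds). Time passes only in rows, so rows that repeat a pose let the fingers close. It gives the time, the measured TCP pose, the force and the opening at its end, in the units of the state.
- manip.get_state(): the state, without advancing time (a new reading comes with each control period).
- manip.camera(name): name is "scene" or "top" or "wrist"; returns a dict with "pixels" (384x512x3 uint8, red, green, blue), "mtx" (3x3 intrinsics, pixels), "R" (3x3) and "t" (3): a world point X has camera coordinates R X + t. Camera axes: x right, y down, z forward; pixel columns grow to the right and rows downward; lengths in m; the calibration is good to about 2 mm. A picture is of the moment at which its call begins. There is no depth.
- manip.hand_in(): hands the job in, once; it reports no verdict.
The state is a dict: "t": time; "joints": joint angles; "dq": joint speeds; "tau": joint torques, N m; "tool_pos": TCP position; "orientation": TCP orientation; "force": force on the tool from outside, world axes, zero at the start; "torque": the same for the moment, N m; "grip_width": opening from 0.0 (shut) to 1.0 (fully open).
Only numpy, scipy, OpenCV 4.12 (cv2) and the standard library are available. Lean on these libraries where they do the work, as an engineer would, in place of code of your own. Each camera call takes 0.05 s, during which the arm holds its last target. There are 200 camera calls.

## Working session

There is one attempt and no reset: what is moved stays moved. The work goes in short steps, Python scripts to look and compute and a tool call to move; the robot and the scene stay as the last step left them, time stands still between calls to the robot, and variables do not carry over. Pictures are saved under pics/ and viewed, on a budget of 10 in all, crops included, one or two more only if the job needs it, and the job is handed in when it is done.

Besides the shell and the picture viewer there is one more tool, called as name(argument=value, ...), one argument or row to a line, values as JSON. jog_arm: Moves the arm, as the interface text tells. Its arguments: {"type":"object","properties":{"deltas":{"type":"array"},"force":{"type":"number"}},"required":["deltas"]}

```bash
mkdir -p pics; ls; cat > h.py <<'E'
import numpy as np, cv2
from workcell import manip
def shot(cam,name,box=None,scale=1):
    c=manip.camera(cam); np.savez('pics/'+name+'.npz',**{k:np.array(c[k]) for k in('pixels','mtx','R','t')})
    view(c,name,box,scale); return c
def view(c,name,box=None,scale=1):
    p=np.array(c['pixels'])[:,:,::-1]
    if box: p=p[box[1]:box[3],box[0]:box[2]]
    cv2.imwrite('pics/'+name+'.png',cv2.resize(p,None,fx=scale,fy=scale,interpolation=cv2.INTER_CUBIC))
def load(name): return dict(np.load('pics/'+name+'.npz'))
def ray(c,u,v,z):
    R,t=np.array(c['R']),np.array(c['t']); o=-R.T@t
    d=R.T@np.linalg.solve(np.array(c['mtx']),[u,v,1]); return o+d*(z-o[2])/d[2]
def proj(c,X):
    q=np.array(c['mtx'])@(np.array(c['R'])@np.array(X)+np.array(c['t'])); return q[:2]/q[2]
E
python3 - <<'E'
from h import *
c=shot('top','top0',None,1.5)
print(manip.get_state())
R,t=np.array(c['R']),np.array(c['t']);print(-R.T@t,R,c['mtx'])
E
```

```text
pics
{'t': 0.05, 'joints': array([-1.23421292,  0.53717907, -0.00440962,  1.53882283,  0.00259409,
        1.06725892, -0.07121211]), 'dq': array([ 0.00052968, -0.0002215 , -0.00194195, -0.00151704,  0.00212072,
        0.00046181,  0.00061657]), 'tau': array([ 3.16911071e-03, -5.72621047e+01,  9.95119996e-01, -2.52517945e+01,
       -5.63359936e-02,  1.33552661e-02,  2.91850085e-05]), 'tool_pos': array([0.2545882 , 0.59743645, 0.23785058]), 'orientation': array([-1.01165972e-04,  2.00017385e-01,  9.79791996e-01, -8.25088702e-04]), 'force': array([-0.33145858, -0.3434177 , -0.35255426]), 'torque': array([-0.05615925,  0.04045337, -0.03104674]), 'grip_width': 0.9973446107426887}
[0.48812428 0.00831432 1.39276065] [[ 0.01524411 -0.9998823  -0.00173492]
 [-0.99562473 -0.01501917 -0.09222705]
 [ 0.09219014  0.00313325 -0.99573649]] [[436.76726223   0.         259.91573524]
 [  0.         436.76726223 195.87740886]
 [  0.           0.           1.        ]]
```

View pics/top0.png

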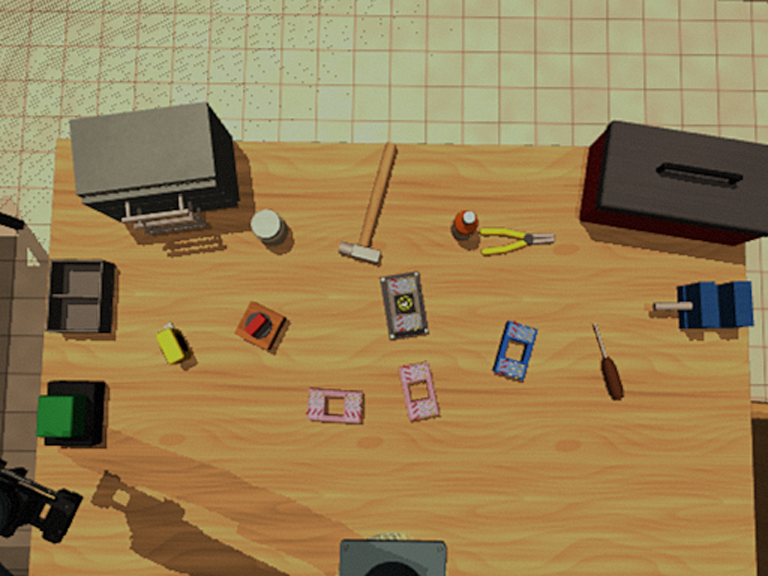

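The top view (1.5x) shows the blue case at (515,351) and the grey case on its dock at (404,305). The key block with its red key is at (262,325). The look-alikes are pink cases at (335,405) and (419,391). I choose the blue one and the grey one on the dock with the yellow post, and check both in a close crop.

```bash
python3 - <<'E'
from h import *
c=load('top0'); p=c['pixels'][:,:,::-1]
f=lambda x0,y0,w=70,h=60:cv2.resize(np.ascontiguousarray(p[y0:y0+h,x0:x0+w]),None,fx=5.5,fy=5.5,interpolation=cv2.INTER_CUBIC)
a=np.vstack([np.hstack([f(235,170),f(309,204)]),np.hstack([f(140,187),f(235,170)])])[:600]
cv2.imwrite('pics/crop0.png',a[:, :770])
hsv=cv2.cvtColor(p,cv2.COLOR_BGR2HSV)
for n,lo,hi,box,z in [('blue',(95,120,40),(130,255,255),(325,205,365,260),.03),('red',(0,200,90),(4,255,255),(155,195,195,235),.078)]:
    m=cv2.inRange(hsv,lo,hi); k=np.zeros_like(m);x0,y0,x1,y1=box;k[y0:y1,x0:x1]=m[y0:y1,x0:x1]
    pts=np.argwhere(k)[:,::-1].astype(np.float32)
    r=cv2.minAreaRect(pts); b=np.array([ray(c,u,v,z) for u,v in cv2.boxPoints(r)])
    print(n,len(pts),r,b.mean(0),b[:,:2].tolist())
for n,u,v,z in [('grey',404/1.5,304/1.5,.044),('block',261/1.5,326/1.5,.044),('post',404/1.5,302/1.5,.07)]: print(n,ray(c,u,v,z))
E
```

```text
blue 238 ((343.2075500488281, 233.27359008789062), (20.329362869262695, 34.75221633911133), 15.945395469665527) [ 0.50168318 -0.2480343   0.03      ] [[0.45783815705994607, -0.2028404805220267], [0.5619003015996457, -0.23254635175297045], [0.5454059210836051, -0.29342148840474025], [0.4415883521972964, -0.263328870013385]]
red 86 ((170.0, 216.00001525878906), (5.656853675842285, 14.142135620117188), 45.0) [0.54493747 0.28224673 0.078     ] [[0.5355745446454373, 0.3030216919879818], [0.5661583246072927, 0.27393238787334656], [0.5542749596961486, 0.26147137839839224], [0.5237420627467676, 0.29056146714946274]]
grey [ 0.59232717 -0.01692365  0.044     ]
block [0.54245915 0.27684628 0.044     ]
post [ 0.59438008 -0.0163833   0.07      ]
```

View pics/crop0.png

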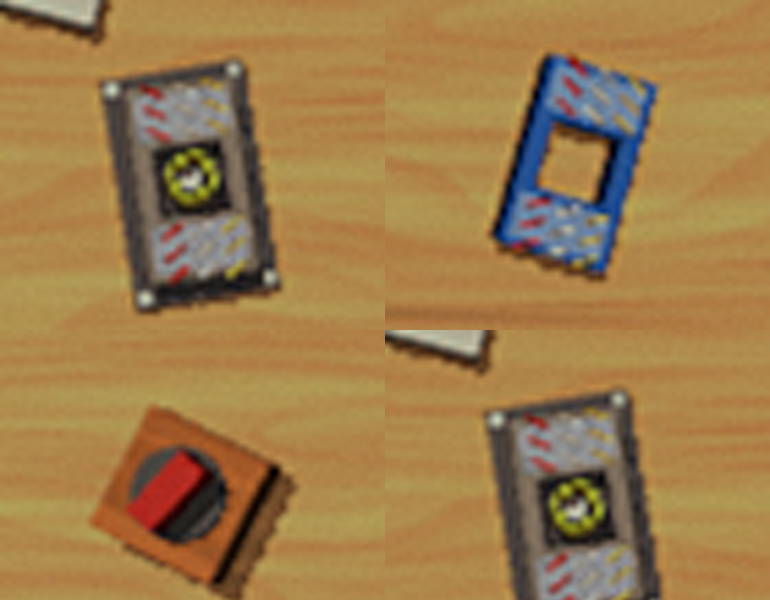

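The crop confirms the choice: grey case on the dock with the yellow post, blue case with its opening, and the red handle on the wooden block. Next I move over the blue case.

```bash
cat >> h.py <<'E'
from scipy.spatial.transform import Rotation as Ro
def plan(pos,yaw):  # yaw: world angle of tool y (mod pi), tool straight down
    s=manip.get_state(); w,x,y,z=s['orientation']; R=Ro.from_quat([x,y,z,w])
    cands=[]
    for k in(-1,0,1):
        a=yaw+k*np.pi; Y=np.array([np.cos(a),np.sin(a),0]); Z=np.array([0,0,-1.])
        T=Ro.from_matrix(np.c_[np.cross(Y,Z),Y,Z]); cands.append((R.inv()*T).as_rotvec())
    dr=min(cands,key=np.linalg.norm)
    print('t',round(s['t'],2),'pos',s['tool_pos'].round(4),'yaw',np.arctan2(*R.as_matrix()[[1,0],1]).round(4),'F',s['force'].round(1),'w',round(s['grip_width'],3),'q7',s['joints'].round(2))
    print('offset',R.inv().apply(np.array(pos)-s['tool_pos']).round(4),'dr',(dr/np.radians(8)).round(3))
E
python3 - <<'E'
from h import *
plan([.48,.30,.24],1.29); plan([.50,-.248,.18],1.29)
E
```

```text
t 0.05 pos [0.2546 0.5974 0.2379] yaw 1.168 F [-0.3 -0.3 -0.4] w 0.997 q7 [-1.23  0.54 -0.    1.54  0.    1.07 -0.07]
offset [-0.324  -0.1853 -0.0018] dr [-0.012  0.    -0.873]
t 0.05 pos [0.2546 0.5974 0.2379] yaw 1.168 F [-0.3 -0.3 -0.4] w 0.997 q7 [-1.23  0.54 -0.    1.54  0.    1.07 -0.07]
offset [-0.5571 -0.6815  0.0591] dr [-0.012  0.    -0.873]
```

jog_arm(
  deltas=[
    {"dr": [0,0,-0.4],"offset": [-0.324,-0.185,0],"jaw": -1},
    {"dr": [0,0,-0.87],"offset": [-0.324,-0.185,0],"jaw": -1},
    {"dr": [0,0,-0.87],"offset": [-0.324,-0.185,0],"jaw": -1},
    {"dr": [0,0,-0.87],"offset": [-0.324,-0.185,0],"jaw": -1},
    {"dr": [0,0,-0.87],"offset": [-0.324,-0.185,0],"jaw": -1},
    {"dr": [0,0,-0.87],"offset": [-0.324,-0.185,0],"jaw": -1},
    {"dr": [0,0,-0.87],"offset": [-0.324,-0.185,0],"jaw": -1},
    {"dr": [0,0,-0.87],"offset": [-0.557,-0.681,0.059],"jaw": -1},
    {"dr": [0,0,-0.87],"offset": [-0.557,-0.681,0.059],"jaw": -1},
    {"dr": [0,0,-0.87],"offset": [-0.557,-0.681,0.059],"jaw": -1},
  ],
)

```text
t: 1.05
tool_pos: [0.4749, 0.1681, 0.2226]
orientation: [-0.0, 0.14, 0.99, -0.0]
force: [1.3, 0.9, -1.2]
grip_width: 0.998
```

```bash
python3 - <<'E'
from h import *
plan([.50,-.248,.18],1.29)
E
```

```text
t 1.05 pos [0.4749 0.1681 0.2226] yaw 1.2894 F [ 1.3  0.9 -1.2] w 0.998 q7 [-0.51  0.31  0.1   1.94 -0.04  0.9   0.9 ]
offset [-0.1397 -0.3927  0.0428] dr [-0.004 -0.004 -0.004]
```

jog_arm(
  deltas=[
    {"dr": [0,0,0],"offset": [-0.138,-0.382,0.04],"jaw": -1},
    {"dr": [0,0,0],"offset": [-0.138,-0.382,0.04],"jaw": -1},
    {"dr": [0,0,0],"offset": [-0.138,-0.382,0.04],"jaw": -1},
    {"dr": [0,0,0],"offset": [-0.138,-0.382,0.04],"jaw": -1},
    {"dr": [0,0,0],"offset": [-0.138,-0.382,0.04],"jaw": -1},
    {"dr": [0,0,0],"offset": [-0.138,-0.382,0.04],"jaw": -1},
    {"dr": [0,0,0],"offset": [-0.138,-0.382,0.04],"jaw": -1},
    {"dr": [0,0,0],"offset": [-0.138,-0.382,0.04],"jaw": -1},
    {"dr": [0,0,0],"offset": [-0.138,-0.382,0.04],"jaw": -1},
    {"dr": [0,0,0],"offset": [-0.138,-0.382,0.04],"jaw": -1},
  ],
)

```text
t: 2.05
tool_pos: [0.5009, -0.2368, 0.1826]
orientation: [-0.001, 0.142, 0.99, -0.0]
force: [-0.7, 0.4, 0.1]
grip_width: 0.998
```

```bash
python3 - <<'E'
from h import *
plan([.50,-.248,.18],1.29)
c=shot('wrist','w1',None,1.5)
R,t=c['R'],c['t'];print(-R.T@t,R[2])
E
```

```text
t 2.05 pos [ 0.5009 -0.2368  0.1826] yaw 1.2857 F [-0.7  0.4  0.1] w 0.998 q7 [ 0.17  0.45  0.25  1.86 -0.14  0.85  1.77]
offset [-0.0023 -0.011   0.0026] dr [-0.005 -0.009 -0.031]
[ 0.4271704  -0.21427613  0.3277377 ] [ 0.28360023 -0.08370305 -0.95528253]
```

View pics/w1.png

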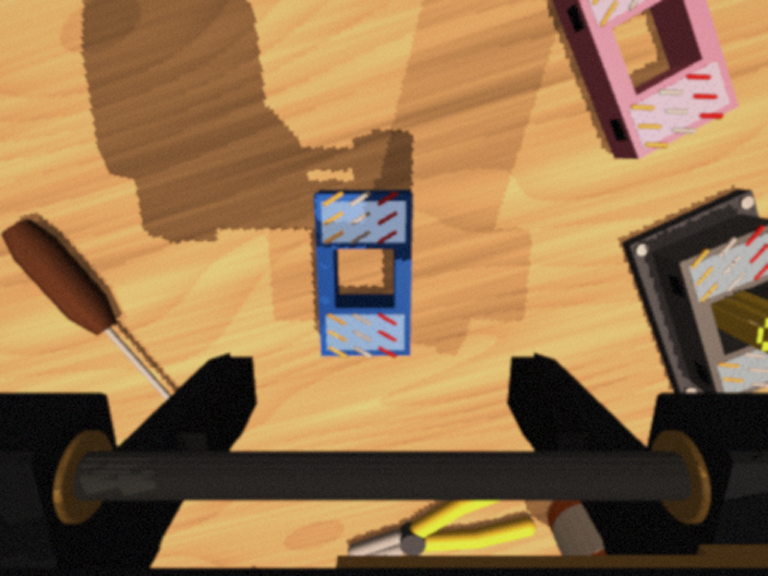

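The wrist view shows the blue case at about (365,273) between the jaws, the dock at the right edge around (700,290), and the awl at left around (70,280). Now I measure the blue case's top face.

```bash
python3 - <<'E'
from h import *
c=load('w1'); p=c['pixels'][:,:,::-1]; hsv=cv2.cvtColor(p,cv2.COLOR_BGR2HSV)
for n,q in [('corners',[(317,192),(411,190),(410,355),(321,355)]),('hole',[(337,248),(394,248),(394,306),(337,306)])]:
    b=np.array([ray(c,u/1.5,v/1.5,.032) for u,v in q]); print(n,b[:,:2].round(4).tolist(),b.mean(0).round(4),[np.linalg.norm(b[i]-b[i-1]).round(4) for i in range(4)])
# silhouette fit: model box hull vs mask
m=cv2.inRange(hsv,(85,40,20),(135,255,255)); k=np.zeros_like(m); k[115:245,200:285]=m[115:245,200:285]
k=cv2.morphologyEx(k,cv2.MORPH_CLOSE,np.ones((5,5)))
cn=max(cv2.findContours(k,0,2)[0],key=cv2.contourArea); hm=np.zeros_like(m); cv2.fillConvexPoly(hm,cv2.convexHull(cn),255)
from scipy.optimize import minimize
def cost(a):
    x,y,th=a; C,S=np.cos(th),np.sin(th)
    P=[proj(c,[x+C*i*.055-S*j*.031,y+S*i*.055+C*j*.031,z]) for i in(-1,1) for j in(-1,1) for z in(0,.032)]
    h=cv2.convexHull(np.float32(P)); M=np.zeros_like(m); cv2.fillConvexPoly(M,np.int32(h*16+.0),255,shift=4)
    return (M!=hm).sum()
r=minimize(cost,[.502,-.248,-.28],method='Nelder-Mead',options=dict(initial_simplex=[[.502,-.248,-.28],[.51,-.248,-.28],[.502,-.24,-.28],[.502,-.248,-.2]]))
print(r.x,r.fun,(hm>0).sum())
E
```

```text
corners [[0.4404, -0.2599], [0.4556, -0.2036], [0.5631, -0.2337], [0.5459, -0.2926]] [ 0.5013 -0.2475  0.032 ] [np.float64(0.1104), np.float64(0.0583), np.float64(0.1116), np.float64(0.0615)]
hole [[0.4775, -0.2589], [0.4878, -0.2237], [0.5257, -0.2345], [0.515, -0.271]] [ 0.5015 -0.247   0.032 ] [np.float64(0.0394), np.float64(0.0367), np.float64(0.0394), np.float64(0.0381)]
[ 0.50263216 -0.24908376 -0.2672352 ] 199.0 6920
```

```bash
python3 - <<'E'
from h import *
plan([.502,-.248,.008],1.30)
E
```

```text
t 2.1 pos [ 0.5014 -0.2346  0.1827] yaw 1.2887 F [-0.3  0.8  0.2] w 1.002 q7 [ 0.17  0.45  0.25  1.86 -0.14  0.85  1.77]
offset [-0.0045 -0.0128  0.1747] dr [ 0.004 -0.009 -0.081]
```

jog_arm(
  deltas=[
    {"dr": [0,0,-0.08],"offset": [-0.0045,-0.0128,0.04],"jaw": -1},
    {"dr": [0,0,-0.08],"offset": [-0.0045,-0.0128,0.08],"jaw": -1},
    {"dr": [0,0,-0.08],"offset": [-0.0045,-0.0128,0.12],"jaw": -1},
    {"dr": [0,0,-0.08],"offset": [-0.0045,-0.0128,0.12],"jaw": -1},
    {"dr": [0,0,-0.08],"offset": [-0.0045,-0.0128,0.12],"jaw": -1},
  ],
)

```text
t: 2.6
tool_pos: [0.5029, -0.2468, 0.0637]
orientation: [-0.0, 0.134, 0.991, 0.001]
force: [0.6, -0.1, 0.4]
grip_width: 1.003
```

```bash
python3 - <<'E'
from h import *
plan([.502,-.248,.008],1.30)
E
```

```text
t 2.6 pos [ 0.5029 -0.2468  0.0637] yaw 1.3029 F [ 0.6 -0.1  0.4] w 1.003 q7 [ 0.23  0.64  0.19  1.89 -0.2   0.62  1.85]
offset [ 0.0005 -0.0015  0.0557] dr [ 0.007 -0.008  0.021]
```

jog_arm(
  deltas=[
    {"dr": [0,0,0],"offset": [0.0005,-0.0015,0.03],"jaw": -1},
    {"dr": [0,0,0],"offset": [0.0005,-0.0015,0.055],"jaw": -1},
    {"dr": [0,0,0],"offset": [0.0005,-0.0015,0.055],"jaw": 0},
    {"dr": [0,0,0],"offset": [0.0005,-0.0015,0.055],"jaw": 1},
    {"dr": [0,0,0],"offset": [0.0005,-0.0015,0.055],"jaw": 1},
    {"dr": [0,0,0],"offset": [0.0005,-0.0015,0.055],"jaw": 1},
    {"dr": [0,0,0],"offset": [0.0005,-0.0015,0.055],"jaw": 1},
    {"dr": [0,0,0],"offset": [0.0005,-0.0015,0.055],"jaw": 1},
  ],
  force=25,
)

```text
t: 3.4
tool_pos: [0.5033, -0.2503, 0.0103]
orientation: [0.002, 0.135, 0.991, -0.0]
force: [-0.4, 1.1, 8.9]
grip_width: 0.701
```

```bash
python3 - <<'E'
from h import *
plan([.502,-.248,.14],1.30)
plan([.50,-.02,.16],1.765)
E
```

```text
t 3.4 pos [ 0.5033 -0.2503  0.0103] yaw 1.3006 F [-0.4  1.1  8.9] w 0.701 q7 [ 0.26  0.74  0.17  1.9  -0.22  0.52  1.87]
offset [ 0.0015  0.0019 -0.1297] dr [0.001 0.023 0.004]
t 3.4 pos [ 0.5033 -0.2503  0.0103] yaw 1.3006 F [-0.4  1.1  8.9] w 0.701 q7 [ 0.26  0.74  0.17  1.9  -0.22  0.52  1.87]
offset [ 0.0642  0.221  -0.1499] dr [-0.005  0.023 -3.326]
```

jog_arm(
  deltas=[
    {"dr": [0,0,0],"offset": [0,0,-0.03],"jaw": 1},
    {"dr": [0,0,0],"offset": [0,0,-0.07],"jaw": 1},
    {"dr": [0,0,0],"offset": [0,0,-0.11],"jaw": 1},
    {"dr": [0,0,0],"offset": [0,0,-0.15],"jaw": 1},
    {"dr": [0,0,0],"offset": [-0.035,0.06,-0.18],"jaw": 1},
    {"dr": [0,0,0],"offset": [-0.085,0.13,-0.19],"jaw": 1},
    {"dr": [0,0,0],"offset": [-0.085,0.13,-0.19],"jaw": 1},
    {"dr": [0,0,0],"offset": [-0.085,0.13,-0.19],"jaw": 1},
    {"dr": [0,0,0],"offset": [-0.085,0.13,-0.19],"jaw": 1},
  ],
)

```text
t: 4.3
tool_pos: [0.6199, -0.1446, 0.1989]
orientation: [0.001, 0.132, 0.991, 0.001]
force: [-0.8, -0.2, -2.8]
grip_width: 0.701
```

```bash
python3 - <<'E'
from h import *
plan([.59,-.017,.16],1.765)
c=shot('wrist','w2',None,1.5)
E
```

```text
t 4.3 pos [ 0.6199 -0.1446  0.1989] yaw 1.3051 F [-0.8 -0.2 -2.8] w 0.701 q7 [-0.    0.56  0.23  1.62 -0.15  0.97  1.58]
offset [0.0624 0.1152 0.0389] dr [ 0.006  0.011 -3.294]
```

View pics/w2.png

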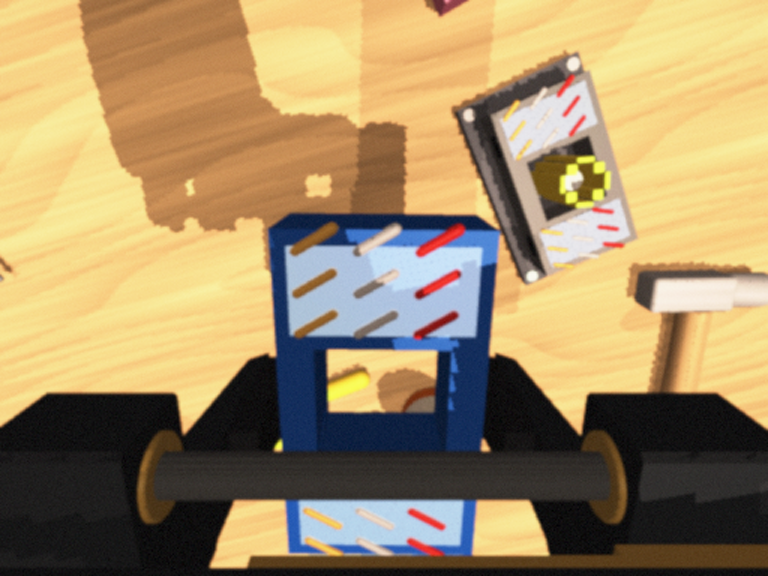

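The wrist view shows the held case at around (385,370) and the grey case, centre about (570,160), with the yellow post at (580,180). I take one zoomed crop to read its corners.

```bash
python3 - <<'E'
from h import *
c=load('w2'); view(c,'w2c',(300,30,430,190),3.75*1)
E
```

```text
(no output)
```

View pics/w2c.png

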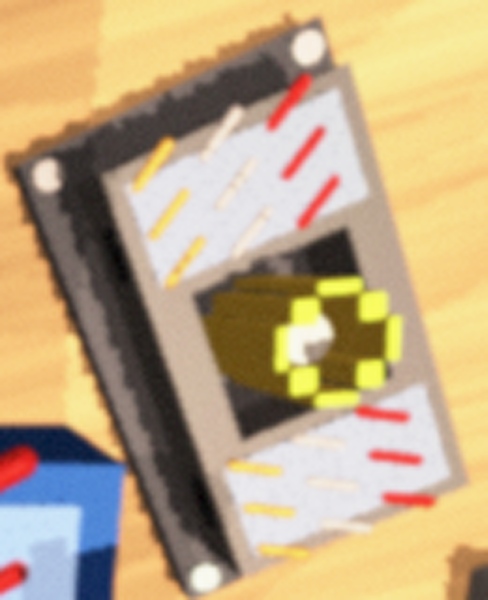

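```bash
python3 - <<'E'
from h import *
c=load('w2')
g=lambda L,z:np.array([ray(c,300+u/3.75-.4,30+v/3.75-.4,z) for u,v in L])
b=g([(103,172),(348,66),(468,485),(235,575)],.044)
print('lid',b[:,:2].round(4).tolist(),b.mean(0).round(4),[np.linalg.norm(b[i]-b[i-1]).round(4) for i in range(4)])
for i,j in((0,3),(1,2)): d=b[j]-b[i]; print('long ang',np.arctan2(d[1],d[0]))
for i,j in((0,1),(3,2)): d=b[j]-b[i]; print('short ang',np.arctan2(d[1],d[0]))
h=g([(193,297),(345,230),(242,438)],.044); print('hole',(h[1]+h[2])/2, np.linalg.norm(h[0]-h[1]),np.linalg.norm(h[0]-h[2]))
n=g([(340,287),(337,400),(395,338),(283,345)],.07); q=g([(373,305),(370,373),(303,380),(305,308)],.07)
print('post',n.mean(0),q.mean(0))
for i,j in((0,1),(2,3)): d=n[j]-n[i]; print('slot',np.degrees(np.arctan2(d[1],d[0])),np.linalg.norm(d))
for i,j in((0,2),(1,3)): d=q[j]-q[i]; print('quad',np.degrees(np.arctan2(d[1],d[0])),np.linalg.norm(d))
s=manip.get_state(); zt=s['tool_pos'][2]-.0103+.032   # held lid height if case was at table at grasp
e=np.array([ray(c,u/1.5,v/1.5,zt) for u,v in[(324,349),(440,349),(272,231),(499,231)]])
w,x,y,z=s['orientation'];Rt=Ro.from_quat([x,y,z,w])
print('held pts in tool',Rt.inv().apply(e-s['tool_pos']).round(4).tolist())
E
```

```text
lid [[0.5435, -0.0548], [0.5358, 0.0051], [0.643, 0.0218], [0.6511, -0.0405]] [ 0.5934 -0.0171  0.044 ] [np.float64(0.1085), np.float64(0.0604), np.float64(0.1086), np.float64(0.0628)]
long ang 0.1319819627462972
long ang 0.15417949872869932
short ang 1.699395677802918
short ang 1.6994005186045333
hole [ 0.59375416 -0.01667026  0.044     ] 0.03887727234799413 0.03823936925647165
post [ 0.59372251 -0.01588024  0.07      ] [ 0.59341949 -0.01606684  0.07      ]
slot -9.371138530666126 0.025318165020170688
slot -101.72329157895477 0.025449536533404864
quad -54.87287288610333 0.02169389311279764
quad -146.0743420930747 0.02211744518139012
held pts in tool [[0.0209, -0.0128, -0.0217], [0.021, 0.0206, -0.0217], [0.0551, -0.0255, -0.0217], [0.0552, 0.035, -0.0217]]
```

```bash
python3 - <<'E'
from h import *
c=load('w2'); plan([.5936,-.0165,.12],1.709)
print(-c['R'].T@c['t'],c['mtx'][:,2])
def T(yaw):
    Y=np.array([np.cos(yaw),np.sin(yaw),0]);Z=np.array([0,0,-1.]);return np.c_[np.cross(Y,Z),Y,Z]
p=np.array([.6199,-.1446,.1989]);R=T(1.3051)
print('cam in tool',R.T@(-c['R'].T@c['t']-p), R.T@c['R'][2])
e=np.array([ray(c,u/1.5,v/1.5,p[2]-.0103+.032) for u,v in[(324,349),(440,349),(272,231),(499,231)]])
print(((e-p)@R).round(4).tolist())
c1=load('w1');print('cam1 in tool',T(1.2857).T@(-c1['R'].T@c1['t']-np.array([.5009,-.2368,.1826])))
E
```

```text
t 4.35 pos [ 0.6179 -0.1472  0.1983] yaw 1.3019 F [-0.6 -1.1 -2.5] w 0.704 q7 [-0.    0.56  0.24  1.63 -0.15  0.97  1.59]
offset [0.0581 0.1195 0.0783] dr [-0.004 -0.004 -2.916]
[ 0.54525037 -0.12361101  0.34382591] [254.20397077 195.73032257   1.        ]
cam in tool [ 0.07754148  0.00065089 -0.14492591] [-0.29802409  0.00119447  0.9545576 ]
[[0.0224, -0.0156, -0.0217], [0.0224, 0.0176, -0.0217], [0.0565, -0.0282, -0.0217], [0.0564, 0.032, -0.0217]]
cam1 in tool [ 0.07708831  0.00087824 -0.1451377 ]
```

jog_arm(
  deltas=[
    {"dr": [0,0,-1],"offset": [0.03,0.04,0],"jaw": 1},
    {"dr": [0,0,-2],"offset": [0.057,0.08,0],"jaw": 1},
    {"dr": [0,0,-2.93],"offset": [0.057,0.12,0.03],"jaw": 1},
    {"dr": [0,0,-2.93],"offset": [0.057,0.12,0.07],"jaw": 1},
    {"dr": [0,0,-2.93],"offset": [0.057,0.12,0.075],"jaw": 1},
    {"dr": [0,0,-2.93],"offset": [0.057,0.12,0.075],"jaw": 1},
    {"dr": [0,0,-2.93],"offset": [0.057,0.12,0.075],"jaw": 1},
    {"dr": [0,0,-2.93],"offset": [0.057,0.12,0.075],"jaw": 1},
  ],
)

```text
t: 5.15
tool_pos: [0.5965, -0.0181, 0.1251]
orientation: [0.001, -0.068, 0.998, -0.0]
force: [-1.1, 0.3, -2.3]
grip_width: 0.704
```

```bash
python3 - <<'E'
from h import *
plan([.5945,-.018,.06],1.711)
c=shot('wrist','w3',None,1.5)
plan([.5945,-.018,.06],1.711)
E
```

```text
t 5.15 pos [ 0.5965 -0.0181  0.1251] yaw 1.7073 F [-1.1  0.3 -2.3] w 0.704 q7 [-0.12  0.59  0.11  1.78 -0.08  0.78  1.73]
offset [0.0021 0.0005 0.0651] dr [-0.008  0.02  -0.026]
t 5.2 pos [ 0.5964 -0.0177  0.1249] yaw 1.7079 F [-0.3  0.6 -1.8] w 0.702 q7 [-0.12  0.59  0.11  1.78 -0.08  0.78  1.73]
offset [0.0021 0.     0.0649] dr [-0.006  0.019 -0.022]
```

View pics/w3.png

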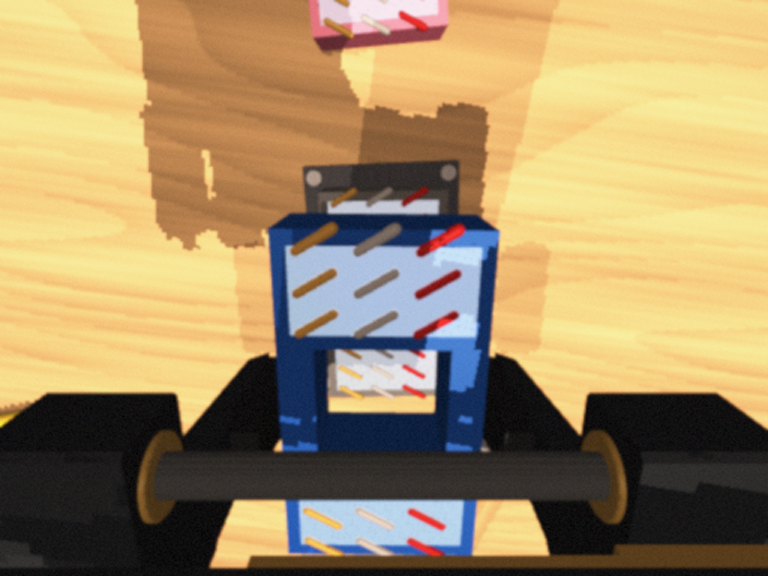

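The held case is laterally in line with the dock: 384 against 382, with a residual turn of about 1–2°. I lower it to just above contact.

jog_arm(
  deltas=[
    {"dr": [0,0,-0.12],"offset": [0.002,0,0.02],"jaw": 1},
    {"dr": [0,0,-0.12],"offset": [0.002,0,0.035],"jaw": 1},
    {"dr": [0,0,-0.12],"offset": [0.002,0,0.05],"jaw": 1},
    {"dr": [0,0,-0.12],"offset": [0.002,0,0.06],"jaw": 1},
    {"dr": [0,0,-0.12],"offset": [0.002,0,0.067],"jaw": 1},
    {"dr": [0,0,-0.12],"offset": [0.002,0,0.067],"jaw": 1},
    {"dr": [0,0,-0.12],"offset": [0.002,0,0.067],"jaw": 1},
  ],
)

```text
t: 5.9
tool_pos: [0.5937, -0.0167, 0.0564]
orientation: [0.0, -0.078, 0.997, -0.0]
force: [0.5, 0.9, -2.4]
grip_width: 0.703
```

```bash
python3 - <<'E'
from h import *
plan([.5945,-.018,.054],1.725)
E
```

```text
t 5.9 pos [ 0.5937 -0.0167  0.0564] yaw 1.7265 F [ 0.5  0.9 -2.4] w 0.703 q7 [-0.11  0.69  0.09  1.8  -0.09  0.65  1.76]
offset [-0.0006 -0.0014  0.0024] dr [-0.001  0.002  0.011]
```

jog_arm(
  deltas=[
    {"dr": [0,0,0],"offset": [0,-0.001,0.001],"jaw": 1},
    {"dr": [0,0,0],"offset": [0,-0.001,0.002],"jaw": 1},
    {"dr": [0,0,0],"offset": [0,-0.001,0.003],"jaw": 1},
    {"dr": [0,0,0],"offset": [0,-0.001,0.0035],"jaw": 1},
  ],
)

```text
t: 6.3
tool_pos: [0.594, -0.0179, 0.0543]
orientation: [0.0, -0.078, 0.997, 0.0]
force: [-5.8, -0.1, 15.7]
grip_width: 0.699
```

Contact is made at the expected height, so I release. I open only part-way, then rise.

jog_arm(
  deltas=[
    {"dr": [0,0,0],"offset": [0,0,-0.001],"jaw": 0.2},
    {"dr": [0,0,0],"offset": [0,0,-0.001],"jaw": -0.6},
    {"dr": [0,0,0],"offset": [0,0,-0.001],"jaw": -1},
    {"dr": [0,0,0],"offset": [0,0,-0.001],"jaw": -1},
    {"dr": [0,0,0],"offset": [0,0,-0.03],"jaw": -1},
    {"dr": [0,0,0],"offset": [0,0,-0.07],"jaw": -1},
    {"dr": [0,0,0],"offset": [0,0,-0.11],"jaw": -1},
    {"dr": [0,0,0],"offset": [-0.03,0.04,-0.14],"jaw": -1},
    {"dr": [0,0,0],"offset": [-0.06,0.08,-0.14],"jaw": -1},
    {"dr": [0,0,0],"offset": [-0.06,0.08,-0.14],"jaw": -1},
  ],
)

```text
t: 7.3
tool_pos: [0.6428, 0.0788, 0.1942]
orientation: [0.002, -0.082, 0.997, 0.002]
force: [0.3, 0.8, -0.8]
grip_width: 0.999
```

```bash
python3 - <<'E'
from h import *
plan([.545,.28,.20],1.725)
c=shot('wrist','w4',(60,20,320,260),2.3)
plan([.545,.28,.20],1.725)
E
```

```text
t 7.3 pos [0.6428 0.0788 0.1942] yaw 1.7343 F [ 0.3  0.8 -0.8] w 0.999 q7 [-0.26  0.58  0.1   1.59 -0.07  0.97  1.6 ]
offset [ 0.0637  0.2144 -0.0052] dr [0.032 0.035 0.067]
t 7.35 pos [0.6418 0.0767 0.1931] yaw 1.7333 F [ 0.3  0.8 -0.1] w 0.998 q7 [-0.26  0.58  0.1   1.6  -0.07  0.97  1.6 ]
offset [ 0.0626  0.2163 -0.0064] dr [0.021 0.017 0.059]
```

View pics/w4.png

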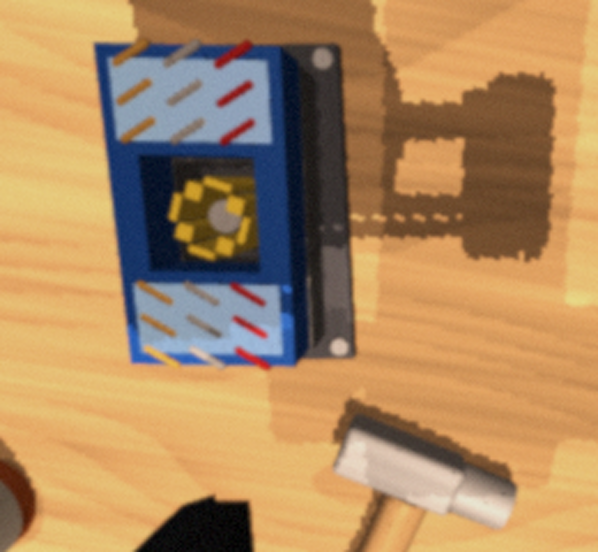

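The crop shows the blue case flush round the post (post at about (210,217)) on the dock. I check it in numbers and re-measure the post.

```bash
python3 - <<'E'
from h import *
c=load('w4')
g=lambda L,z:np.array([ray(c,60+u/2.3-.3,20+v/2.3-.3,z) for u,v in L])
b=g([(95,44),(281,46),(296,365),(132,363)],.076)
print(b.mean(0),[np.linalg.norm(b[i]-b[i-1]).round(4) for i in range(4)],[np.arctan2(*(b[j]-b[i])[1::-1]) for i,j in((0,3),(1,2),(0,1),(3,2))])
h=g([(138,155),(255,157),(262,271),(147,270)],.076); print('hole',h.mean(0),[np.linalg.norm(h[i]-h[i-1]).round(4) for i in range(4)])
n=g([(218,185),(203,252),(244,231),(175,207)],.07); q=g([(193,190),(226,246),(236,204),(184,231)],.07)
print('post',n.mean(0),q.mean(0))
for i,j in((0,1),(2,3)): d=n[j]-n[i]; e=q[j]-q[i];print('slot',np.degrees(np.arctan2(d[1],d[0])),np.linalg.norm(d),'quad',np.degrees(np.arctan2(e[1],e[0])),np.linalg.norm(e))
d=g([(322,57),(340,347)],.012);print('dock ang',np.arctan2(*(d[1]-d[0])[1::-1]))
E
```

```text
[ 0.59232694 -0.01618293  0.076     ] [np.float64(0.1089), np.float64(0.0615), np.float64(0.1091), np.float64(0.0617)] [np.float64(0.14336879161834576), np.float64(0.14535283710757096), np.float64(1.7251389522156604), np.float64(1.7205165134644345)]
hole [ 0.59232165 -0.01663829  0.076     ] [np.float64(0.0394), np.float64(0.0404), np.float64(0.0391), np.float64(0.0416)]
post [ 0.59392489 -0.01507622  0.07      ] [ 0.59356572 -0.01519376  0.07      ]
slot -8.914162677602606 0.024836043942568588 quad 36.26343353880208 0.02209678991598526
slot -99.90837680983337 0.02562076496067639 quad -55.02617442169489 0.021956148361762046
dock ang 0.1789089325397601
```

```bash
python3 - <<'E'
from h import *
plan([.55,.275,.20],.88)
E
```

```text
t 7.35 pos [0.6418 0.0767 0.1931] yaw 1.7333 F [ 0.3  0.8 -0.1] w 0.998 q7 [-0.26  0.58  0.1   1.6  -0.07  0.97  1.6 ]
offset [ 0.0585  0.2106 -0.0064] dr [0.027 0.007 6.111]
```

jog_arm(
  deltas=[
    {"dr": [0,0,1],"offset": [0.0585,0.21,-0.0064],"jaw": -1},
    {"dr": [0,0,2],"offset": [0.0585,0.21,-0.0064],"jaw": -1},
    {"dr": [0,0,3],"offset": [0.0585,0.21,-0.0064],"jaw": -1},
    {"dr": [0,0,4],"offset": [0.0585,0.21,-0.0064],"jaw": -1},
    {"dr": [0,0,5],"offset": [0.0585,0.21,-0.0064],"jaw": -1},
    {"dr": [0,0,6.11],"offset": [0.0585,0.21,-0.0064],"jaw": -1},
    {"dr": [0,0,6.11],"offset": [0.0585,0.21,-0.0064],"jaw": -1},
    {"dr": [0,0,6.11],"offset": [0.0585,0.21,-0.0064],"jaw": -1},
    {"dr": [0,0,6.11],"offset": [0.0585,0.21,-0.0064],"jaw": -1},
    {"dr": [0,0,6.11],"offset": [0.0585,0.21,-0.0064],"jaw": -1},
  ],
)

```text
t: 8.35
tool_pos: [0.5505, 0.2679, 0.199]
orientation: [0.0, 0.342, 0.94, -0.0]
force: [0.4, -0.2, 0.2]
grip_width: 1.0
```

```bash
python3 - <<'E'
from h import *
plan([.545,.28,.15],.88)
c=shot('wrist','w5',(140,80,400,300),2.9)
plan([.545,.28,.15],.88)
E
```

```text
t 8.35 pos [0.5505 0.2679 0.199 ] yaw 0.8735 F [ 0.4 -0.2  0.2] w 1.0 q7 [-0.73  0.53  0.28  1.69 -0.17  0.95  0.49]
offset [0.012  0.0058 0.049 ] dr [-0.002  0.001 -0.046]
t 8.4 pos [0.5504 0.2682 0.1991] yaw 0.8735 F [0.3 0.1 0. ] w 1.0 q7 [-0.73  0.53  0.28  1.69 -0.17  0.95  0.49]
offset [0.0117 0.0056 0.0491] dr [-0.001 -0.    -0.047]
```

View pics/w5.png

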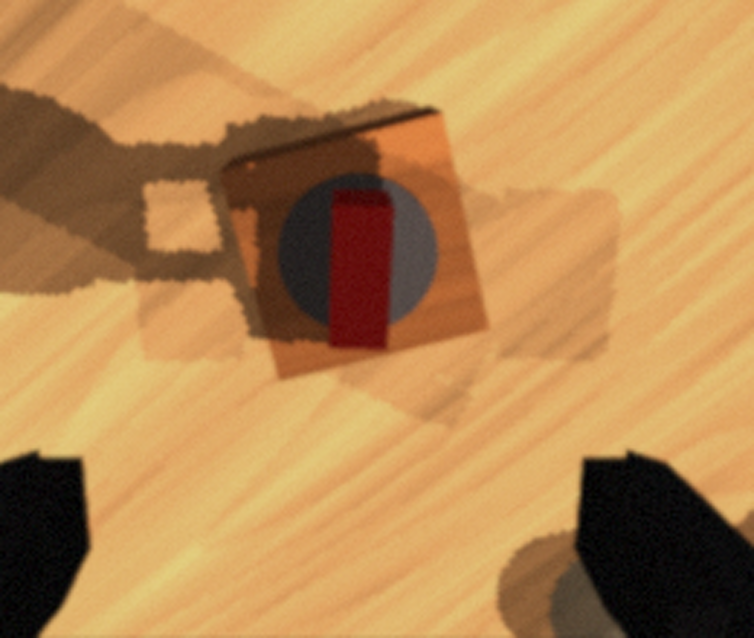

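The crop shows the red handle, top face about (332,203)–(387,350), on its collar, centre (358,251). Its sides are near-parallel to the image columns, so the jaws are nearly aligned.

```bash
python3 - <<'E'
from h import *
c=load('w5')
g=lambda L,z:np.array([ray(c,140+u/2.9-.3,80+v/2.9-.3,z) for u,v in L])
b=g([(333,204),(391,204),(387,350),(329,347)],.082)
print(b.mean(0),[np.linalg.norm(b[i]-b[i-1]).round(4) for i in range(4)],[np.arctan2(*(b[j]-b[i])[1::-1]).round(3) for i,j in((0,3),(1,2),(0,1),(3,2))])
k=g([(358,172),(358,329),(279,250),(438,250)],.048); print('collar',k.mean(0),np.linalg.norm(k[0]-k[1]),np.linalg.norm(k[2]-k[3]))
p=b.mean(0)[:2]; plan([*(p),.052],np.arctan2(*(b[1]-b[0])[1::-1]))
q=g([(222,168),(438,110),(489,327),(280,378)],.044);print('block',q.mean(0),[np.linalg.norm(q[i]-q[i-1]).round(4) for i in range(4)])
E
```

```text
[0.54515219 0.28397784 0.082     ] [np.float64(0.0437), np.float64(0.0169), np.float64(0.0446), np.float64(0.0177)] [np.float64(-0.725), np.float64(-0.705), np.float64(0.873), np.float64(0.819)]
collar [0.54470291 0.28491672 0.048     ] 0.05326742838628669 0.052992149771690034
t 8.4 pos [0.5504 0.2682 0.1991] yaw 0.8735 F [0.3 0.1 0. ] w 1.0 q7 [-0.73  0.53  0.28  1.69 -0.17  0.95  0.49]
offset [0.0141 0.0087 0.1471] dr [-0.001 -0.     0.   ]
block [0.54481588 0.28453451 0.044     ] [np.float64(0.0755), np.float64(0.0728), np.float64(0.0758), np.float64(0.0752)]
```

jog_arm(
  deltas=[
    {"dr": [0,0,0.13],"offset": [0.0141,0.0087,0.03],"jaw": -1},
    {"dr": [0,0,0.13],"offset": [0.0141,0.0087,0.065],"jaw": -1},
    {"dr": [0,0,0.13],"offset": [0.0141,0.0087,0.1],"jaw": -1},
    {"dr": [0,0,0.13],"offset": [0.0141,0.0087,0.1],"jaw": -1},
    {"dr": [0,0,0.13],"offset": [0.0141,0.0087,0.1],"jaw": -1},
  ],
)

```text
t: 8.9
tool_pos: [0.5452, 0.2843, 0.0995]
orientation: [-0.0, 0.35, 0.937, -0.0]
force: [0.5, 0.1, 1.7]
grip_width: 1.002
```

```bash
python3 - <<'E'
from h import *
plan([.545,.2842,.053],.856)
E
```

```text
t 8.9 pos [0.5452 0.2843 0.0995] yaw 0.8551 F [0.5 0.1 1.7] w 1.002 q7 [-0.73  0.66  0.24  1.74 -0.22  0.77  0.48]
offset [ 0.0001 -0.0001  0.0465] dr [-0.004  0.    -0.007]
```

jog_arm(
  deltas=[
    {"dr": [0,0,0],"offset": [0,0,0.025],"jaw": -1},
    {"dr": [0,0,0],"offset": [0,0,0.0455],"jaw": -1},
    {"dr": [0,0,0],"offset": [0,0,0.0455],"jaw": 0},
    {"dr": [0,0,0],"offset": [0,0,0.0455],"jaw": 1},
    {"dr": [0,0,0],"offset": [0,0,0.0455],"jaw": 1},
    {"dr": [0,0,0],"offset": [0,0,0.0455],"jaw": 1},
    {"dr": [0,0,0],"offset": [0,0,0.0455],"jaw": 1},
    {"dr": [0,0,0],"offset": [0,0,0.0455],"jaw": 1},
    {"dr": [0,0,0],"offset": [0,0,0.0455],"jaw": 1},
  ],
  force=45,
)

```text
t: 9.8
tool_pos: [0.5449, 0.2848, 0.0538]
orientation: [0.0, 0.35, 0.937, 0.0]
force: [-0.1, 0.2, -0.0]
grip_width: 0.388
```

```bash
python3 - <<'E'
from h import *
plan([.545,.2842,.053],.856)
E
```

```text
t 9.8 pos [0.5449 0.2848 0.0538] yaw 0.8553 F [-0.1  0.2 -0. ] w 0.388 q7 [-0.71  0.73  0.22  1.75 -0.24  0.69  0.49]
offset [-0.0004 -0.0004  0.0008] dr [ 0.001  0.    -0.005]
```

jog_arm(
  deltas=[
    {"dr": [0,0,0],"offset": [0,0,0],"jaw": 1},
    {"dr": [0,0,0],"offset": [0,0,0],"jaw": 1},
    {"dr": [0,0,0],"offset": [0,0,0],"jaw": 1},
    {"dr": [0,0,0],"offset": [0,0,0],"jaw": 1},
    {"dr": [0,0,0],"offset": [0,0,0],"jaw": 1},
  ],
  force=45,
)

```text
t: 10.3
tool_pos: [0.5448, 0.2847, 0.0535]
orientation: [-0.0, 0.35, 0.937, -0.0]
force: [-0.8, -0.5, -0.2]
grip_width: 0.204
```

jog_arm(
  deltas=[
    {"dr": [0,0,0],"offset": [0,0,-0.02],"jaw": 1},
    {"dr": [0,0,0],"offset": [0,0,-0.045],"jaw": 1},
    {"dr": [0,0,0],"offset": [0,0,-0.085],"jaw": 1},
    {"dr": [0,0,0],"offset": [0,0,-0.13],"jaw": 1},
    {"dr": [0,0,0],"offset": [0,0,-0.13],"jaw": 1},
    {"dr": [0,0,0],"offset": [0,0,-0.13],"jaw": 1},
  ],
)

```text
t: 10.9
tool_pos: [0.5451, 0.285, 0.1842]
orientation: [0.0, 0.35, 0.937, 0.001]
force: [0.1, -0.5, -1.8]
grip_width: 0.195
```

```bash
python3 - <<'E'
from h import *
plan([.594,-.0157,.17],1.396)
E
```

```text
t 10.9 pos [0.5451 0.285  0.1842] yaw 0.8554 F [ 0.1 -0.5 -1.8] w 0.195 q7 [-0.76  0.55  0.28  1.7  -0.18  0.92  0.45]
offset [-0.2341 -0.1949  0.014 ] dr [ 0.011  0.005 -3.872]
```

jog_arm(
  deltas=[
    {"dr": [0,0,-1],"offset": [-0.234,-0.195,0.014],"jaw": 1},
    {"dr": [0,0,-2],"offset": [-0.234,-0.195,0.014],"jaw": 1},
    {"dr": [0,0,-3],"offset": [-0.234,-0.195,0.014],"jaw": 1},
    {"dr": [0,0,-3.87],"offset": [-0.234,-0.195,0.014],"jaw": 1},
    {"dr": [0,0,-3.87],"offset": [-0.234,-0.195,0.014],"jaw": 1},
    {"dr": [0,0,-3.87],"offset": [-0.234,-0.195,0.014],"jaw": 1},
    {"dr": [0,0,-3.87],"offset": [-0.234,-0.195,0.014],"jaw": 1},
    {"dr": [0,0,-3.87],"offset": [-0.234,-0.195,0.014],"jaw": 1},
    {"dr": [0,0,-3.87],"offset": [-0.234,-0.195,0.014],"jaw": 1},
    {"dr": [0,0,-3.87],"offset": [-0.234,-0.195,0.014],"jaw": 1},
  ],
)

```text
t: 11.9
tool_pos: [0.593, -0.0133, 0.1689]
orientation: [-0.001, 0.086, 0.996, 0.001]
force: [0.5, 0.5, -1.8]
grip_width: 0.206
```

```bash
python3 - <<'E'
from h import *
plan([.594,-.0157,.13],1.396)
c=shot('wrist','w6',(80,60,420,316),2.2)
plan([.594,-.0157,.13],1.396)
E
```

```text
t 11.9 pos [ 0.593  -0.0133  0.1689] yaw 1.3989 F [ 0.5  0.5 -1.8] w 0.206 q7 [-0.19  0.53  0.18  1.76 -0.12  0.87  1.45]
offset [-0.0014 -0.0022  0.0389] dr [ 0.006 -0.011  0.021]
t 11.95 pos [ 0.5933 -0.0136  0.1692] yaw 1.3989 F [-0.5  0.5 -0.4] w 0.202 q7 [-0.19  0.53  0.18  1.76 -0.12  0.87  1.45]
offset [-0.0011 -0.002   0.0392] dr [ 0.005 -0.007  0.02 ]
```

View pics/w6.png

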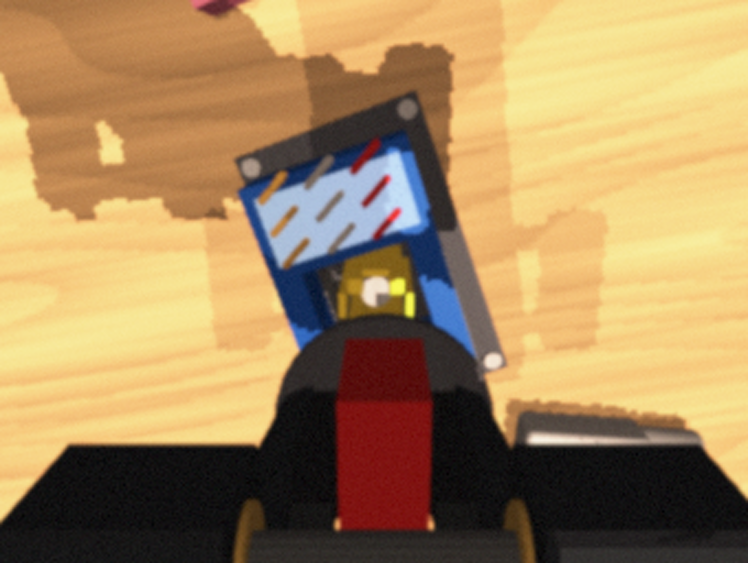

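The crop shows the key held upright above the socket, the post centre plunger at (377,291), and slots visually parallel to the handle. I check the held key's offset in the tool frame.

```bash
python3 - <<'E'
from h import *
c=load('w6'); p=np.array([.593,-.0133,.1689]);yaw=1.3989
Y=np.array([np.cos(yaw),np.sin(yaw),0]);Z=np.array([0,0,-1.]);R=np.c_[np.cross(Y,Z),Y,Z]
g=lambda L,z:np.array([ray(c,80+u/2.2-.3,60+v/2.2-.3,z) for u,v in L])
f=lambda L,z:((g(L,z)-p)@R).round(4).tolist()
print('handle edge in tool',f([(337,402),(431,402)],p[2]+.0285),'lower edge',f([(345,340),(425,340)],p[2]-.0055))
print('rims mid at post',g([(343,305),(410,305)],.07).mean(0),'plunger dark/white ctr',g([(377,291)],.051))
E
```

```text
handle edge in tool [[0.0208, -0.0079, -0.0285], [0.0208, 0.0096, -0.0285]] lower edge [[0.0203, -0.0083, 0.0055], [0.0203, 0.0105, 0.0055]]
rims mid at post [ 0.59345446 -0.01523837  0.07      ] plunger dark/white ctr [[ 0.59362377 -0.01524743  0.051     ]]
```

jog_arm(
  deltas=[
    {"dr": [0,0,0.02],"offset": [0,-0.002,0.02],"jaw": 1},
    {"dr": [0,0,0.02],"offset": [0,-0.002,0.04],"jaw": 1},
    {"dr": [0,0,0.02],"offset": [0,-0.002,0.049],"jaw": 1},
    {"dr": [0,0,0.02],"offset": [0,-0.002,0.049],"jaw": 1},
    {"dr": [0,0,0.02],"offset": [0,-0.002,0.049],"jaw": 1},
    {"dr": [0,0,0.02],"offset": [0,-0.002,0.049],"jaw": 1},
  ],
)

```text
t: 12.55
tool_pos: [0.594, -0.0177, 0.1216]
orientation: [0.001, 0.089, 0.996, 0.0]
force: [-0.4, 0.0, -1.4]
grip_width: 0.203
```

```bash
python3 - <<'E'
from h import *
plan([.5932,-.0157,.1085],1.396)
E
```

```text
t 12.55 pos [ 0.594  -0.0177  0.1216] yaw 1.3931 F [-0.4  0.  -1.4] w 0.203 q7 [-0.17  0.59  0.17  1.79 -0.14  0.77  1.46]
offset [0.0012 0.0018 0.0131] dr [ 0.003  0.013 -0.021]
```

jog_arm(
  deltas=[
    {"dr": [0,0,0],"offset": [0.001,0.0015,0.002],"jaw": 1},
    {"dr": [0,0,0],"offset": [0.001,0.0015,0.004],"jaw": 1},
    {"dr": [0,0,0],"offset": [0.001,0.0015,0.006],"jaw": 1},
    {"dr": [0,0,0],"offset": [0.001,0.0015,0.008],"jaw": 1},
    {"dr": [0,0,0],"offset": [0.001,0.0015,0.01],"jaw": 1},
    {"dr": [0,0,0],"offset": [0.001,0.0015,0.012],"jaw": 1},
    {"dr": [0,0,0],"offset": [0.001,0.0015,0.012],"jaw": 1},
  ],
)

```text
t: 13.25
tool_pos: [0.5922, -0.0163, 0.1082]
orientation: [-0.0, 0.089, 0.996, -0.0]
force: [0.4, 0.0, -1.4]
grip_width: 0.2
```

```bash
python3 - <<'E'
from h import *
plan([.5932,-.0157,.1035],1.396)
E
```

```text
t 13.25 pos [ 0.5922 -0.0163  0.1082] yaw 1.3928 F [ 0.4  0.  -1.4] w 0.2 q7 [-0.17  0.61  0.17  1.79 -0.14  0.75  1.46]
offset [-0.0008  0.0007  0.0047] dr [-0.001 -0.005 -0.023]
```

jog_arm(
  deltas=[
    {"dr": [0,0,-0.02],"offset": [-0.0008,0.0007,0.0015],"jaw": 1},
    {"dr": [0,0,-0.02],"offset": [-0.0008,0.0007,0.003],"jaw": 1},
    {"dr": [0,0,-0.02],"offset": [-0.0008,0.0007,0.0045],"jaw": 1},
    {"dr": [0,0,-0.02],"offset": [-0.0008,0.0007,0.006],"jaw": 1},
    {"dr": [0,0,-0.02],"offset": [-0.0008,0.0007,0.007],"jaw": 1},
  ],
)

```text
t: 13.75
tool_pos: [0.5933, -0.0157, 0.1014]
orientation: [-0.0, 0.087, 0.996, -0.0]
force: [-0.7, 0.0, -0.9]
grip_width: 0.201
```

The splines are in, 14 mm deep with no side force. I press on down.

jog_arm(
  deltas=[
    {"dr": [0,0,0],"offset": [0,0,0.002],"jaw": 1},
    {"dr": [0,0,0],"offset": [0,0,0.004],"jaw": 1},
    {"dr": [0,0,0],"offset": [0,0,0.006],"jaw": 1},
    {"dr": [0,0,0],"offset": [0,0,0.008],"jaw": 1},
    {"dr": [0,0,0],"offset": [0,0,0.01],"jaw": 1},
    {"dr": [0,0,0],"offset": [0,0,0.012],"jaw": 1},
    {"dr": [0,0,0],"offset": [0,0,0.0135],"jaw": 1},
    {"dr": [0,0,0],"offset": [0,0,0.0145],"jaw": 1},
    {"dr": [0,0,0],"offset": [0,0,0.0145],"jaw": 1},
  ],
)

```text
t: 14.65
tool_pos: [0.5936, -0.0157, 0.0873]
orientation: [0.0, 0.088, 0.996, 0.0]
force: [-0.5, -0.4, 5.6]
grip_width: 0.196
```

```bash
python3 - <<'E'
from h import *
plan([.5936,-.0157,.0855],1.396)
E
```

```text
t 14.65 pos [ 0.5936 -0.0157  0.0873] yaw 1.3955 F [-0.5 -0.4  5.6] w 0.196 q7 [-0.17  0.64  0.16  1.8  -0.15  0.71  1.47]
offset [0.     0.     0.0018] dr [ 0.001  0.003 -0.003]
```

jog_arm(
  deltas=[
    {"dr": [0,0,0],"offset": [0,0,0.001],"jaw": 1},
    {"dr": [0,0,0],"offset": [0,0,0.002],"jaw": 1},
    {"dr": [0,0,0],"offset": [0,0,0.0028],"jaw": 1},
    {"dr": [0,0,0],"offset": [0,0,0.0028],"jaw": 1},
    {"dr": [0,0,0],"offset": [0,0,0.0028],"jaw": 1},
  ],
)

```text
t: 15.15
tool_pos: [0.5937, -0.0158, 0.0855]
orientation: [0.0, 0.088, 0.996, 0.0]
force: [-4.7, 0.5, 15.1]
grip_width: 0.196
```

The force rose to 15 N exactly at the predicted height, so the collar is on the lid. I take one last look after a short settle.

jog_arm(
  deltas=[
    {"dr": [0,0,0],"offset": [0,0,0],"jaw": 1},
    {"dr": [0,0,0],"offset": [0,0,0],"jaw": 1},
    {"dr": [0,0,0],"offset": [0,0,0],"jaw": 1},
  ],
)

```text
t: 15.45
tool_pos: [0.5937, -0.0157, 0.0855]
orientation: [0.0, 0.088, 0.996, 0.0]
force: [-5.4, -0.2, 14.1]
grip_width: 0.199
```

```bash
python3 - <<'E'
from h import *
c=manip.camera('scene'); u,v=proj(c,[.594,-.016,.08]).astype(int); print(u,v)
x0,y0=max(0,u-60),max(0,v-45)
a=cv2.resize(np.array(c['pixels'])[y0:y0+90,x0:x0+120,::-1],(400,300),interpolation=cv2.INTER_CUBIC)
w=manip.camera('wrist'); b=cv2.resize(np.array(w['pixels'])[:,:,::-1],(400,300))
cv2.imwrite('pics/fin.png',np.hstack([a,b]))
plan([.5936,-.0157,.0855],1.396)
E
```

```text
260 180
t 15.55 pos [ 0.5937 -0.0157  0.0855] yaw 1.3955 F [-4.9 -0.4 15. ] w 0.201 q7 [-0.17  0.65  0.16  1.8  -0.15  0.71  1.47]
offset [ 0.0001  0.     -0.    ] dr [ 0.003  0.003 -0.004]
```

View pics/fin.png

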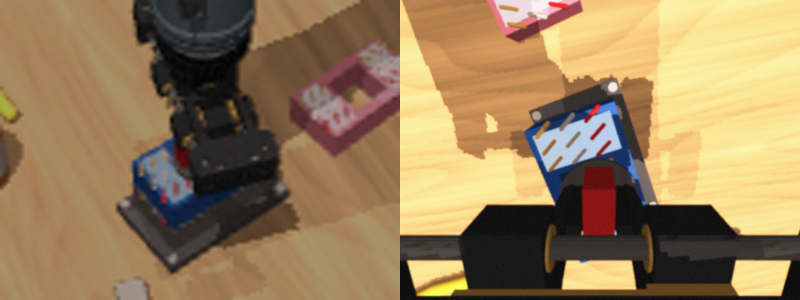

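The picture shows the blue case flush on the grey one at (175,190) on the left, and the collar down on its lid with the handle gripped at (600,195) on the right. I hand in.

```bash
python3 -c "
from workcell import manip
print(manip.hand_in()); s=manip.get_state(); print(s['t'],s['tool_pos'],s['force'],s['grip_width'])"
```

```text
the job is handed in; nothing more can be done
None
the job is handed in; nothing more can be done
```

The job is handed in at about 15.6 s of the 61 s allowed; no verdict was reported. I stacked the blue case on the grey one and let go. I then drew the key, turned it about 31° to match the socket, and pressed it home, still gripping the handle.

My last checks:
- **Stack:** measured after release, the blue case was about 1.3 mm and under 0.01 rad from my measurement of the grey case. It looked flush in the last picture.
- **Key:** the fingers stopped at a height of 85.5 mm, which matches the tip 30 mm below the mouth. The upward force rose from about 7 N of spring load to about 15 N as the collar met the lid.
- **Grip and rest:** the jaws read about 18 mm on the handle at 45 N set grip, and the pose held steady over the last readings.

Two readings did not fully agree:
- **Dock and grey case angle:** the three readings of this angle were 0.14, 0.18 and 0.19 rad. I placed the case at about 0.145 rad, which is within the 0.1 rad tolerance on any of them.
- **Sideways force:** about 5 N remained at the end, with no sign of tilt.

I did not measure the bystander tools again, but nothing touched them that I saw.

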